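# Put the copper flask away in the lidded crock

## Robot

A 6-joint arm with a two-finger parallel gripper is mounted at the origin on the work surface. World frame = base frame: x ahead of the robot, y to its left, z up, the work surface at z = 0. Lengths are in m, angles in rad, forces in N, time in s.
With the tool pointing down it reaches from about 0.35 to 0.975 m from the base axis. Payload 4.9 kg.
Tool frame: the origin (TCP) lies at the very end of the fingers, on their centre line; the grasp point (between the pads) lies 19 mm behind it; z points along the fingers, y is the line along which they close (so a half turn about z gives the same grasp; the last joint's range is limited). The gripper opens to 85 mm and grips with 20 to 120 N. Pads are 22 mm wide; open, the fingers measure 114 mm over their backs; the gripper's body (76 mm by 85 mm) begins 54 mm behind the grasp point. The pads swing forward as they close: fully open they stand 13 mm farther back than shut.
Start: joints at [1.007, 0.053, 1.613, -0, 1.476, -0.119], TCP at [0.269, 0.564, 0.198] pointing down, gripper open.
Joint ranges: [-3.01, 3.01], [-1.01, 2.22], [0.06, 2.58], [-1.02, 4.17], [0.09, 2.62], [-3.14, 3.14]. Speed limits (rad/s): [2.57, 2.57, 3.14, 3.14, 3.14, 3.14].

## Interface

Orientations are given as a unit quaternion [w, x, y, z].
In Python, from plant import monitor, vision, manip gives the robot as it stands. The module is installed in compiled form; this text tells all that it offers.
- The arm moves only by the tool arm_command, never from a script. Its argument "rows" is a list of rows, each a list of 3 entries, a list of its own where there are three numbers: the finger opening in mm, from 0 to 85.4, then the shift along the world's x, y, z in units of 30 cm (1.0 is 30 cm), then the turn, a rotation vector about the world's x, y, z in units of pi/2 rad (1.0 is pi/2 rad). In form: [[claw, [x, y, z], [wx, wy, wz]], ...]. A call has 1 to 12 rows; each row is the pose to reach, as a shift and turn from the pose commanded when the call began; what a row does not reach only later rows make up. A row lasts 1/12 s, in which the tool goes at most 41.7 mm and 7.16 degrees, less where a joint would pass 70% of its speed; a pose out of reach is approached as far as the arm can. A call with a number of a shift or a turn outside -1 to 1 is refused whole. A call with a gripper value outside its range is refused whole. The fingers move at their own pace and stop on an object; the grip force is fixed at half the most. Time passes only in rows, so rows that repeat a pose let the fingers close. It gives the time, the measured TCP pose, the force, the opening and the grip force at its end, in the units of the state.
- monitor.state(): the state, without advancing time (a new reading comes with each control period).
- vision.grab_frame(name): name is "side" or "top" or "wrist"; returns a dict with "color" (400x640x3 uint8, red, green, blue), "z_map" (400x640 float32, m along the optical axis (not along the pixel's ray), 0 where there is no reading), "mtx" (3x3 intrinsics, pixels), "R" (3x3) and "t" (3): a world point X has camera coordinates R X + t. Camera axes: x right, y down, z forward; pixel columns grow to the right and rows downward; lengths in m; the calibration is good to about 2 mm. A picture is of the moment at which its call begins.
- manip.job_done(): hands the job in; it is judged then, once.
The state is a dict: "time": time; "joint_pos": joint angles; "joint_vel": joint speeds; "joint_efforts": joint torques, N m; "tool_pos": TCP position; "tool_rot": TCP orientation; "contact_force": force on the tool from outside, world axes, zero at the start; "ft_torque": the same for the moment, N m; "gripper_width": opening from 0.0 (shut) to 1.0 (fully open); "grasp_force": force on a finger pad.
Only numpy, scipy, OpenCV 4.12 (cv2) and the standard library are available. Lean on these libraries where they do the work, as an engineer would, in place of code of your own. Each camera call takes 0.05 s, during which the arm holds its last target. There are 200 camera calls.

## Task

Put the copper flask away in the deep white crock: first lift the wooden cover off the crock and lay it flat on the round cork mat, then lower the copper flask gently into the crock so that it stands upright on the crock's floor - set it down, do not drop it or bang it against the crock - and then fit the cover back squarely on the crock. Leave the steel flask and all the other things on the bench where they are.

Things in the scene. Friction and masses are not known exactly. Their poses are not given: they have to be found in the camera images.
- crock: Deep round white stoneware crock with a blue band, open at the top, fixed to the bench. Outer diameter 156 mm, wall 10 mm (bore 136 mm), height 150 mm, floor 12 mm thick, so 138 mm deep. Origin: centre of the underside; z up.
- cover: Dark wooden cover, on the crock at the start. Plug below, diameter 124 mm, 10 mm tall (enters the bore); flange diameter 152 mm, 10 mm thick (rests on the rim); central pale upright cylindrical knob, diameter 26 mm, 38 mm tall. Total height 58 mm, about 0.22 kg. Origin: centre of the plug's underside, z up; when fitted it is 140 mm above the crock's origin.
- mat: Round cork mat, 180 mm in diameter, 4 mm thick, fixed on the bench, free of other things. Origin: centre of the underside.
- copper_flask: Copper flask standing on the bench: round belly 74 mm in diameter (widest 39 mm above the foot), flat foot 40 mm in diameter, straight cylindrical neck 22 mm in diameter from 75 mm to 118 mm (the top). About 0.2 kg, a rigid closed body. Origin: centre of the foot's underside, z up along the neck.
- steel_flask: Bystander: a flask of the same shape and size in bright steel, standing on the bench. Origin: centre of the foot's underside.
- mug: Bystander: terracotta mug, 80 mm in diameter, 90 mm tall. Origin: centre of the underside.
- hammer: Bystander: hammer lying on the bench, its length along its x axis.
- screwdriver: Bystander: screwdriver lying on the bench, its length along its x axis.
- jar: Bystander: amber glass jar, 56 mm in diameter, 75 mm tall. Origin: centre of the underside.
- doming_block: Bystander: steel cube, 60 mm. Origin: centre of the underside.
- mandrel: Bystander: upright dark steel cone on a round foot 60 mm in diameter, 200 mm tall. Origin: centre of the underside.
Mind the look-alikes: they are no part of the job. Leave any green or purple look-alike of the crock alone. What is shaped like the copper_flask but blue is not meant.

How it is judged:
On the way, in this order (a step that is already met when the one before it is completed fails the run):
1. the cover lies flat on the cork mat, let go (horizontal distance between cover and mat below 0.06 m and z of cover in the frame of mat below 0.008 m and angle between cover's own z axis and vertical below 0.08 rad and contact force between cover and the fingers below 0.1 N and linear speed of cover below 0.03 m/s), for 0.2 s.
2. the copper flask stands upright on the crock's floor, let go (horizontal distance between copper_flask and crock below 0.045 m and z of copper_flask in the frame of crock below 0.018 m and angle between copper_flask's own z axis and vertical below 0.12 rad and linear speed of copper_flask below 0.02 m/s and contact force between copper_flask and the fingers below 0.1 N), for 0.2 s.
At the end, for the whole second after the job is handed in: Copper flask at rest on the crock's floor, upright within 7 degrees, foot under 6 mm above the floor, axis within 45 mm of the crock's; cover at rest on the crock, centred within 9 mm, its flange down on the rim within 3 mm and level within 2.3 degrees (horizontal distance between copper_flask and crock below 0.045 m and z of copper_flask in the frame of crock below 0.018 m and angle between copper_flask's own z axis and vertical below 0.12 rad and linear speed of each of copper_flask, cover below 0.02 m/s and horizontal distance between cover and crock below 0.009 m and z of cover in the frame of crock between 0.137 and 0.143 m and angle between cover's own z axis and vertical below 0.04 rad); the robot touches nothing.
It fails at once if the copper flask strikes or presses on the crock with more than 40 N (dropped or banged) (contact force between copper_flask and crock above 40 N).
It fails at once if the copper flask is let go in the crock with its foot more than 12 mm above the floor (dropped) (horizontal distance between copper_flask and crock below 0.07 m and z of copper_flask in the frame of crock between 0.024 and 0.14 m and contact force between copper_flask and the fingers below 5 N).
It fails at once if a bystander is moved by more than 25 mm (distance of any of steel_flask, mug, hammer, screwdriver, jar, doming_block, mandrel from where it was at the start of the episode above 0.025 m).
It also fails if it takes over 69 s, if anything falls off the work surface, if the arm or the gripper's body presses on something with over 40 N, if the wrist force passes 120 N, or if a joint passes its speed limit or range.

## Working session

There is one attempt and no reset: what is moved stays moved. The work goes in short steps, Python scripts to look and compute and a tool call to move; the robot and the scene stay as the last step left them, time stands still between calls to the robot, and variables do not carry over. Pictures are saved under pics/ and viewed, at most 10 in all, crops included, and the job is handed in when it is done.

Besides the shell and the picture viewer there is one more tool, called after "Call:" by a JSON object that holds its "op" and its "data", one argument or row to a line. arm_command: Moves the arm, as the interface text tells. Shifts and turns lie within -1 to 1; 1 stands for 30 cm of shift or pi/2 rad of turn. Its arguments: {"type":"object","properties":{"rows":{"type":"array"}},"required":["rows"]}

```bash
mkdir -p pics
cat > h.py <<'E'
import numpy as np, cv2
from plant import monitor, vision, manip
def grab(n):
    f=vision.grab_frame(n); np.savez(f'{n}.npz',**f); return f
def load(n): return dict(np.load(f'{n}.npz'))
def ray(f,u,v):
    d=f['R'].T@np.linalg.solve(f['mtx'],[u,v,1.]); c=-f['R'].T@f['t']; return c,d
def onz(f,u,v,z):
    c,d=ray(f,u,v); return c+d*(z-c[2])/d[2]
def pt(f,u,v):
    c,d=ray(f,u,v); return c+d*f['z_map'][int(v),int(u)]
def cloud(f):
    h,w=f['z_map'].shape; u,v=np.meshgrid(np.arange(w),np.arange(h))
    z=f['z_map']; K=f['mtx']
    P=np.stack([(u-K[0,2])/K[0,0]*z,(v-K[1,2])/K[1,1]*z,z],-1)
    return (P-f['t'])@f['R']
def proj(f,X):
    p=f['mtx']@(f['R']@np.asarray(X)+f['t']); return p[:2]/p[2]
E
python3 - <<'E'
from h import *
for n in ("top","side"):
    f=grab(n); cv2.imwrite(f'pics/{n}0.png',f['color'][:,:,::-1]); print(n,-f['R'].T@f['t'],f['mtx'][0,0])
s=monitor.state(); print(s['time'],s['tool_pos'],s['tool_rot'],s['gripper_width'],s['contact_force'])
E
```

```text
top [0.268731   0.02263764 1.2572249 ] 443.19483338305906
side [-0.11176856 -0.7740726   1.10230844] 469.43922754596093
0.1 [0.2685663  0.56365194 0.19695306] [-3.07121553e-04  2.20545912e-01  9.75376136e-01 -8.93808843e-04] 1.0043594418132338 [ 0.18826439  0.08362836 -0.64724807]
```

View pics/top0.png

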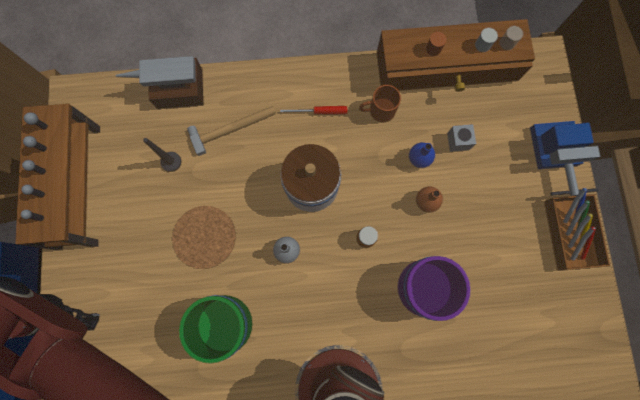

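View pics/side0.png

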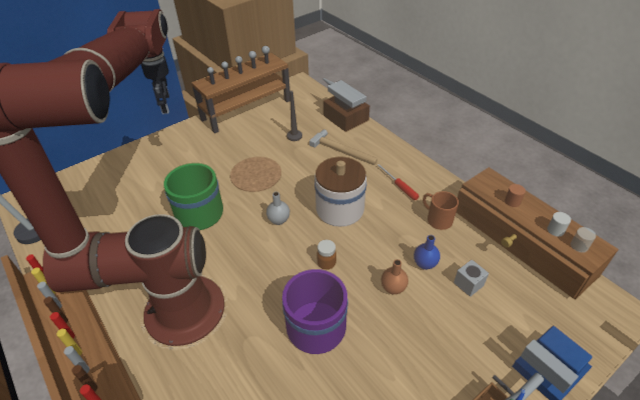

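In the top view, the flasks are copper at (429,199), blue at (422,155) and steel at (287,250). In the side view they are at (395,278), (427,255) and (278,210). The brown-orange one is the copper flask. The crock is the white one with the dark lid, top (311,175), side (340,190); the green and purple ones are decoys. The mat is at top (204,237).

Run:
```python
from h import *
T,S=load('top'),load('side')
a=cv2.resize(T['color'][125:225,270:470],None,fx=2.5,fy=2.5)[:,:,::-1]
b=cv2.resize(S['color'][140:310,310:480],None,fx=1.75,fy=1.75)[:,:,::-1]
b=b[:250] if b.shape[0]<250 else cv2.resize(b,(250,250))
cv2.imwrite('pics/crop0.png',np.hstack([a,b]))
for n,f in (('top',T),('side',S)):
    P=cloud(f); hsv=cv2.cvtColor(f['color'],cv2.COLOR_RGB2HSV)
    C={'knob':(311,168) if n=='top' else (340,168),'mat':(204,237) if n=='top' else (256,173),
       'cop':(429,199) if n=='top' else (395,278),'cover':(320,185) if n=='top' else (325,175),'neck':(430,190) if n=='top' else (397,266)}
    for k,(u,v) in C.items(): print(n,k,hsv[v,u],np.round(P[v,u],4))
    # height-based views of the whole scene
    z=P[:,:,2]
    for k,(u0,u1,v0,v1,z0,z1) in {'knobtop':((295,328,155,182,.185,.21) if n=='top' else (330,352,155,182,.185,.21)),
        'flange':((270,350,140,215,.154,.167) if n=='top' else (300,380,145,200,.154,.167)),
        'necktop':((410,450,175,215,.1,.125) if n=='top' else (380,410,255,280,.1,.125)),
        'belly':((410,450,175,215,.02,.075) if n=='top' else (375,415,255,300,.02,.075))}.items():
        q=P[v0:v1,u0:u1].reshape(-1,3); q=q[(q[:,2]>z0)&(q[:,2]<z1)]
        if len(q): print('  ',k,len(q),'mean',q.mean(0).round(4),'min',q.min(0).round(4),'max',q.max(0).round(4),'mid',((q.min(0)+q.max(0))/2).round(4))
```

```text
top knob [ 16 114 141] [0.5606 0.0204 0.2006]
top mat [ 13 124 140] [0.4394 0.3381 0.0055]
top cop [ 12 150  75] [ 0.4796 -0.2916  0.0791]
top cover [ 13 144  78] [0.5253 0.0012 0.1596]
top neck [ 13 164 123] [ 0.5059 -0.3001  0.0704]
   knobtop 90 mean [0.5602 0.0243 0.1976] min [0.5486 0.0126 0.1858] max [0.5719 0.0359 0.2029] mid [0.5603 0.0242 0.1943]
   flange 2555 mean [0.5599 0.0245 0.1604] min [ 0.4854 -0.0508  0.154 ] max [0.6382 0.099  0.1669] mid [0.5618 0.0241 0.1605]
   necktop 71 mean [ 0.485  -0.2982  0.1161] min [ 0.4755 -0.3097  0.1007] max [ 0.496  -0.2892  0.1247] mid [ 0.4857 -0.2994  0.1127]
   belly 447 mean [ 0.4802 -0.2916  0.0603] min [ 0.45   -0.3355  0.027 ] max [ 0.5188 -0.2634  0.075 ] mid [ 0.4844 -0.2995  0.051 ]
side knob [ 18  95 124] [0.5534 0.0181 0.1885]
side mat [ 15 101 154] [0.44   0.3378 0.0079]
side cop [ 12 122 171] [ 0.4743 -0.3094  0.0706]
side cover [ 12 122  96] [0.5182 0.0449 0.1618]
side neck [ 11 123 137] [ 0.4786 -0.3062  0.1162]
   knobtop 71 mean [0.5584 0.0243 0.1954] min [0.5474 0.0122 0.1858] max [0.5744 0.0406 0.2021] mid [0.5609 0.0264 0.194 ]
   flange 1309 mean [0.5554 0.0212 0.1605] min [ 0.4839 -0.05    0.1541] max [0.6374 0.1022 0.167 ] mid [0.5606 0.0261 0.1605]
   necktop 83 mean [ 0.4821 -0.2998  0.1144] min [ 0.4713 -0.3084  0.1004] max [ 0.4951 -0.2859  0.1233] mid [ 0.4832 -0.2971  0.1118]
   belly 519 mean [ 0.4743 -0.3076  0.0562] min [ 0.4484 -0.3349  0.0207] max [ 0.588  -0.2624  0.0748] mid [ 0.5182 -0.2987  0.0478]
```

View pics/crop0.png

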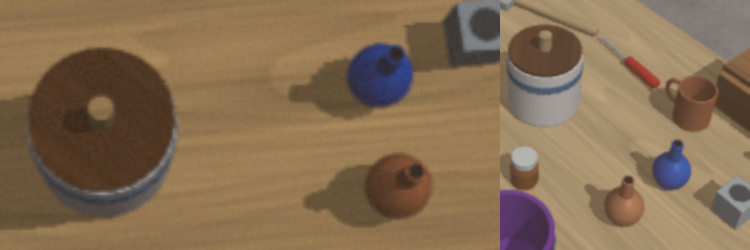

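The crop confirms it: the copper flask is the lower one (about 405,185 in the crop) and the blue decoy is above it at (380,75). The measurements agree across both views: knob (0.561, 0.025) with its top at 0.198, flange at 0.16, and copper neck (0.485, -0.298) with its top at about 0.118. I'm moving above the knob.

Call:
{"op": "arm_command", "data": {
  "rows": [
    [85,[0,0,0.12],[0,0,0]],
    [85,[0.06,-0.1,0.2],[0,0,0]],
    [85,[0.48,-0.9,0.25],[0,0,0]],
    [85,[0.48,-0.9,0.25],[0,0,0]],
    [85,[0.48,-0.9,0.25],[0,0,0]],
    [85,[0.48,-0.9,0.25],[0,0,0]],
    [85,[0.48,-0.9,0.25],[0,0,0]],
    [85,[0.48,-0.9,0.25],[0,0,0]],
    [85,[0.48,-0.9,0.25],[0,0,0]]
  ]
}}

```text
time: 0.85
tool_pos: [0.4141, 0.2908, 0.273]
tool_rot: [0.0, 0.222, 0.975, -0.001]
contact_force: [-0.7, 1.0, 0.5]
gripper_width: 0.994
grasp_force: 0.0
```

Call:
{"op": "arm_command", "data": {
  "rows": [
    [85,[0.494,-0.896,-0.06],[0,0,0]],
    [85,[0.494,-0.896,-0.06],[0,0,0]],
    [85,[0.494,-0.896,-0.06],[0,0,0]],
    [85,[0.494,-0.896,-0.06],[0,0,0]],
    [85,[0.494,-0.896,-0.06],[0,0,0]],
    [85,[0.494,-0.896,-0.06],[0,0,0]],
    [85,[0.494,-0.896,-0.06],[0,0,0]],
    [85,[0.494,-0.896,-0.06],[0,0,0]],
    [85,[0.494,-0.896,-0.06],[0,0,0]],
    [85,[0.494,-0.896,-0.06],[0,0,0]]
  ]
}}

```text
time: 1.68
tool_pos: [0.5608, 0.0252, 0.2544]
tool_rot: [-0.001, 0.221, 0.975, 0.0]
contact_force: [0.5, 0.5, 0.6]
gripper_width: 0.997
grasp_force: 0.0
```

Run:
```python
from h import *
f=grab('wrist'); P=cloud(f); s=monitor.state(); print(s['tool_pos'],s['time'],s['contact_force'])
print('cam',-f['R'].T@f['t'])
for z0,z1 in ((.19,.205),(.155,.166)):
    m=(P[:,:,2]>z0)&(P[:,:,2]<z1)&(np.hypot(P[:,:,0]-.561,P[:,:,1]-.025)<.1); q=P[m]
    if len(q): print(z0,len(q),q.mean(0).round(4),q.min(0).round(4),q.max(0).round(4))
cv2.imwrite('pics/w1.png',f['color'][:,:,::-1])
```

```text
[0.56062442 0.02609385 0.25470532] 1.7333 [0.31252113 2.11180248 0.32116597]
cam [0.50285901 0.05333004 0.43113758]
0.19 890 [0.562  0.0256 0.1984] [0.5501 0.0127 0.1902] [0.5757 0.038  0.2007]
0.155 21558 [0.5588 0.0271 0.1609] [ 0.4877 -0.0503  0.1577] [0.6385 0.1007 0.1659]
```

View pics/w1.png

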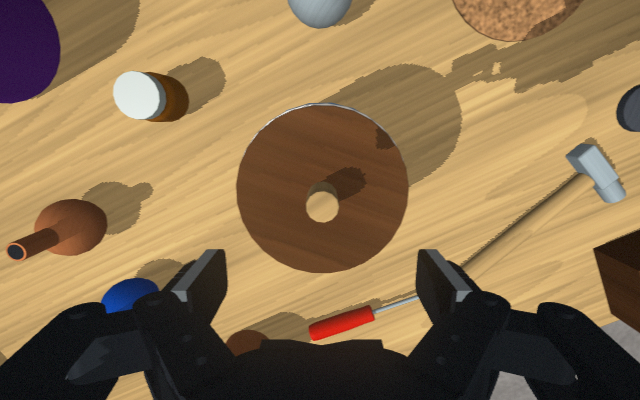

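The wrist view shows the knob at (322,206), centred between the fingers, at (0.562, 0.0255) with its top at 0.198. I'm going down and gripping.

Call:
{"op": "arm_command", "data": {
  "rows": [
    [85,[0.004,0,-0.1],[0,0,0]],
    [85,[0.004,0,-0.19],[0,0,0]],
    [85,[0.004,0,-0.25],[0,0,0]],
    [85,[0.004,0,-0.28],[0,0,0]],
    [85,[0.004,0,-0.286],[0,0,0]],
    [60,[0.004,0,-0.286],[0,0,0]],
    [15,[0.004,0,-0.286],[0,0,0]],
    [15,[0.004,0,-0.286],[0,0,0]],
    [15,[0.004,0,-0.286],[0,0,0]],
    [15,[0.004,0,-0.286],[0,0,0]],
    [15,[0.004,0,-0.286],[0,0,0]],
    [15,[0.004,0,-0.286],[0,0,0]]
  ]
}}

```text
time: 2.73
tool_pos: [0.5625, 0.0253, 0.1696]
tool_rot: [0.0, 0.221, 0.975, 0.0]
contact_force: [-0.4, -0.9, 0.3]
gripper_width: 0.178
grasp_force: 0.0
```

Run:
```python
from h import *
f=grab('wrist'); P=cloud(f); s=monitor.state(); print(s['tool_pos'],s['gripper_width'],s['grasp_force'])
m=(P[:,:,2]>.155)&(P[:,:,2]<.166)&(np.hypot(P[:,:,0]-.561,P[:,:,1]-.025)<.1); q=P[m]
print(len(q),q.mean(0).round(4),q.min(0).round(4),q.max(0).round(4))
g=grab('side')
cv2.imwrite('pics/w2.png',np.hstack([cv2.resize(f['color'],(480,300)),cv2.resize(g['color'][100:250,260:420],(320,300))])[:,:,::-1])
```

```text
[0.5624018  0.02528186 0.16948964] 0.17669624581456203 0.0
34899 [0.5474 0.0326 0.1609] [ 0.4875 -0.0508  0.1581] [0.6368 0.1006 0.1659]
```

View pics/w2.png

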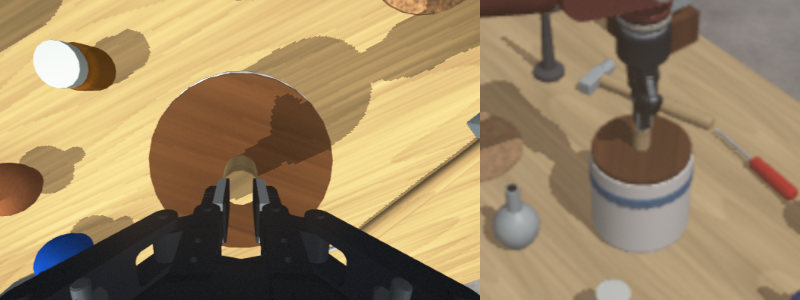

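Run:
```python
from h import *
f=load('wrist'); P=cloud(f)
print('knob top',proj(f,[.5622,.0255,.198]),'base',proj(f,[.5622,.0255,.16]),'tcp',proj(f,[.5624,.0253,.1695]),'grasp',proj(f,[.5624,.0253,.1885]),'side pts',proj(f,[.5624+.43*.0075,.0253+.9*.0075,.1695]))
for v in range(205,275,6): print(v,[tuple(np.round(P[v,u]*1000).astype(int)) for u in (290,306,320,334,350)])
s=monitor.state(); print(s['joint_pos'])
c=cv2.resize(f['color'][180:340,220:420],None,fx=3.5,fy=3.5,interpolation=cv2.INTER_CUBIC)
cv2.imwrite('pics/w2b.png',c[:,:,::-1])
```

```text
knob top [320.7954544  248.22207884] base [320.89660181 223.49610979] tcp [320.7152225  229.19595623] grasp [320.64774978 241.50164222] side pts [333.37813599 229.20883338]
205 [(np.int64(543), np.int64(14), np.int64(161)), (np.int64(547), np.int64(23), np.int64(162)), (np.int64(551), np.int64(30), np.int64(160)), (np.int64(555), np.int64(38), np.int64(161)), (np.int64(559), np.int64(47), np.int64(160))]
211 [(np.int64(547), np.int64(12), np.int64(160)), (np.int64(551), np.int64(21), np.int64(160)), (np.int64(552), np.int64(30), np.int64(171)), (np.int64(557), np.int64(37), np.int64(164)), (np.int64(562), np.int64(45), np.int64(162))]
217 [(np.int64(550), np.int64(10), np.int64(161)), (np.int64(551), np.int64(21), np.int64(172)), (np.int64(551), np.int64(30), np.int64(183)), (np.int64(557), np.int64(36), np.int64(176)), (np.int64(566), np.int64(44), np.int64(161))]
223 [(np.int64(553), np.int64(9), np.int64(161)), (np.int64(551), np.int64(22), np.int64(184)), (np.int64(551), np.int64(30), np.int64(193)), (np.int64(556), np.int64(36), np.int64(188)), (np.int64(570), np.int64(42), np.i
[... 1287 characters left out ...]
t64(567), np.int64(23), np.int64(200)), (np.int64(570), np.int64(29), np.int64(199)), (np.int64(559), np.int64(40), np.int64(231))]
265 [(np.int64(549), np.int64(19), np.int64(236)), (np.int64(564), np.int64(17), np.int64(206)), (np.int64(570), np.int64(21), np.int64(198)), (np.int64(572), np.int64(28), np.int64(200)), (np.int64(559), np.int64(40), np.int64(235))]
271 [(np.int64(549), np.int64(20), np.int64(241)), (np.int64(566), np.int64(16), np.int64(207)), (np.int64(573), np.int64(20), np.int64(198)), (np.int64(595), np.int64(19), np.int64(161)), (np.int64(558), np.int64(39), np.int64(241))]
[-8.72518384e-02 -7.56367434e-02  1.78850752e+00  3.15988573e-06
  1.42860425e+00 -1.21309560e+00]
```

View pics/w2b.png

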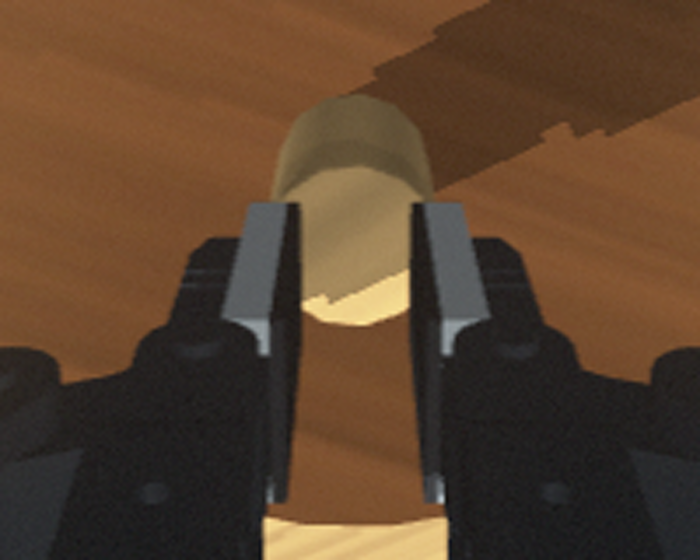

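This view shows the finger ends level with the knob's top. The depth at the pad tips (crop about 262,205) reads z≈0.205, although the reported TCP is 0.1695. So the real tips are about 35 mm higher than reported, and the fingers closed above the knob without touching it. I'm opening, lowering in small steps while watching the force, and gripping again.

Call:
{"op": "arm_command", "data": {
  "rows": [
    [50,[0,0,0],[0,0,0]],
    [50,[0,0,0],[0,0,0]],
    [50,[0,0,0],[0,0,0]],
    [50,[0,0,0],[0,0,0]],
    [50,[0,0,-0.03],[0,0,0]],
    [50,[0,0,-0.06],[0,0,0]],
    [50,[0,0,-0.08],[0,0,0]],
    [50,[0,0,-0.08],[0,0,0]]
  ]
}}

```text
time: 3.5
tool_pos: [0.5606, 0.0255, 0.1423]
tool_rot: [-0.002, 0.221, 0.975, -0.0]
contact_force: [-0.2, -0.1, 0.2]
gripper_width: 0.585
grasp_force: 0.0
```

Run:
```python
from h import *
f=grab('wrist'); P=cloud(f); s=monitor.state(); print(s['tool_pos'],s['gripper_width'],s['contact_force'])
# finger tips: dark/grey pixels above flange near tool, not knob
hsv=cv2.cvtColor(f['color'],cv2.COLOR_RGB2HSV)
m=(hsv[:,:,1]<70)&(P[:,:,2]>.163)&(P[:,:,2]<.26)&(np.hypot(P[:,:,0]-.562,P[:,:,1]-.0255)<.05)
v,u=np.nonzero(m); q=P[m]; o=np.argsort(q[:,2])
print(len(q)); print(np.c_[u[o],v[o]][:400:40].tolist(), q[o][:400:40].round(3).tolist())
for uu in range(260,390,10):
    vv=np.nonzero(m[:,uu])[0]
    if len(vv): print(uu,vv[0],P[vv[0]+1:vv[0]+4,uu].round(3).tolist())
```

```text
[0.5611624  0.02546123 0.14335992] 0.5864127726714662 [0.2256775  0.27845936 0.16743441]
21760
[[374, 256], [375, 259], [267, 258], [377, 241], [254, 242], [266, 247], [377, 257], [376, 277], [378, 254], [378, 257]] [[0.571, 0.049, 0.18], [0.571, 0.049, 0.183], [0.549, 0.004, 0.184], [0.562, 0.053, 0.185], [0.539, 0.003, 0.186], [0.543, 0.007, 0.187], [0.569, 0.05, 0.188], [0.577, 0.046, 0.188], [0.567, 0.051, 0.189], [0.568, 0.05, 0.189]]
260 241 [[0.54, 0.005, 0.187], [0.54, 0.005, 0.187], [0.54, 0.006, 0.189]]
270 340 [[0.548, 0.018, 0.249], [0.548, 0.018, 0.25], [0.547, 0.018, 0.251]]
280 340 [[0.549, 0.02, 0.249], [0.549, 0.02, 0.25], [0.548, 0.021, 0.251]]
290 340 [[0.549, 0.023, 0.25], [0.55, 0.023, 0.25], [0.55, 0.022, 0.25]]
300 342 [[0.551, 0.025, 0.251], [0.551, 0.025, 0.251], [0.551, 0.025, 0.252]]
310 344 [[0.552, 0.027, 0.252], [0.552, 0.027, 0.252], [0.551, 0.027, 0.253]]
320 345 [[0.553, 0.029, 0.252], [0.553, 0.03, 0.252], [0.554, 0.029, 0.251]]
330 344 [[0.554, 0.032, 0.251], [0.554, 0.032, 0.252], [0.554, 0.032, 0.253]]
340 342 [[0.555, 0.034, 0.251], [0.555, 0.034, 0.251], [0.556, 0.034, 0.251]]
350 340 [[0.556, 0.036, 0.25], [0.556, 0.036, 0.25], [0.556, 0.036, 0.25]]
360 340 [[0.558, 0.038, 0.249], [0.558, 0.038, 0.249], [0.559, 0.038, 0.249]]
370 340 [[0.558, 0.041, 0.25], [0.559, 0.041, 0.25], [0.558, 0.041, 0.251]]
380 241 [[0.563, 0.054, 0.185], [0.563, 0.054, 0.187], [0.563, 0.054, 0.188]]
```

The tips are now at z≈0.184, TCP +41 mm at 50 mm open. Another 10 mm down and then close.

Call:
{"op": "arm_command", "data": {
  "rows": [
    [50,[0.003,0,-0.02],[0,0,0]],
    [50,[0.003,0,-0.033],[0,0,0]],
    [50,[0.003,0,-0.033],[0,0,0]],
    [5,[0.003,0,-0.033],[0,0,0]],
    [5,[0.003,0,-0.033],[0,0,0]],
    [5,[0.003,0,-0.033],[0,0,0]],
    [5,[0.003,0,-0.033],[0,0,0]],
    [5,[0.003,0,-0.033],[0,0,0]],
    [5,[0.003,0,-0.033],[0,0,0]]
  ]
}}

```text
time: 4.3
tool_pos: [0.5636, 0.0253, 0.1359]
tool_rot: [0.0, 0.221, 0.975, 0.0]
contact_force: [-0.1, 0.1, 1.0]
gripper_width: 0.288
grasp_force: 59.2
```

The knob is gripped (59 N, about 25 mm opening). I'm lifting the cover and carrying it towards the mat.

Call:
{"op": "arm_command", "data": {
  "rows": [
    [5,[0,0,0.02],[0,0,0]],
    [5,[0,0,0.07],[0,0,0]],
    [5,[0,0,0.14],[0,0,0]],
    [5,[0,0,0.21],[0,0,0]],
    [5,[0,0.01,0.25],[0,0,0]],
    [5,[-0.03,0.08,0.267],[0,0,0]],
    [5,[-0.07,0.17,0.267],[0,0,0]],
    [5,[-0.11,0.27,0.267],[0,0,0]],
    [5,[-0.15,0.37,0.267],[0,0,0]],
    [5,[-0.19,0.47,0.267],[0,0,0]],
    [5,[-0.2,0.5,0.267],[0,0,0]],
    [5,[-0.2,0.5,0.267],[0,0,0]]
  ]
}}

```text
time: 5.3
tool_pos: [0.5019, 0.1775, 0.215]
tool_rot: [-0.001, 0.219, 0.976, 0.0]
contact_force: [-0.3, -0.8, -1.5]
gripper_width: 0.283
grasp_force: 59.3
```

Run:
```python
from h import *
f=grab('top'); P=cloud(f); s=monitor.state(); print(s['tool_pos'],s['grasp_force'],s['contact_force'])
g=grab('side')
T=load('top')
c=T['color']
cv2.imwrite('pics/lift.png',np.hstack([f['color'][100:300,130:430],g['color'][50:250,190:490]])[:,:,::-1])
# crock rim now: points near z .15
m=(P[:,:,2]>.143)&(P[:,:,2]<.156)&(np.hypot(P[:,:,0]-.561,P[:,:,1]-.025)<.09); q=P[m]
print('rim',len(q),q.min(0).round(4),q.max(0).round(4))
A=np.c_[q[:,:2],np.ones(len(q))]; x=np.linalg.lstsq(A,(q[:,:2]**2).sum(1),rcond=None)[0]; print('circ',x[:2]/2,np.sqrt(x[2]+(x[:2]**2).sum()/4))
# floor
m=(P[:,:,2]>.005)&(P[:,:,2]<.02)&(np.hypot(P[:,:,0]-.561,P[:,:,1]-.025)<.05); print('floor',m.sum(),np.median(P[m],0))
m=(P[:,:,2]>.002)&(P[:,:,2]<.0075)&(np.hypot(P[:,:,0]-.44,P[:,:,1]-.338)<.13)
```

```text
[0.5026327  0.17601645 0.21503241] 59.299355037510395 [ 0.31790941 -0.90752998 -2.36893717]
rim 713 [ 0.4833 -0.0524  0.1431] [0.6386 0.1017 0.1555]
circ [0.5609489  0.02441325] 0.07257937802516949
floor 834 [0.56394457 0.0245987  0.01229413]
```

View pics/lift.png

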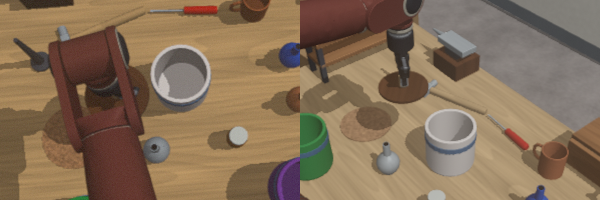

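The cover is held level and clear of the crock. The crock is empty, with its rim circle centred at (0.561, 0.0245) and its floor at z≈0.012, as given. On to the mat.

Call:
{"op": "arm_command", "data": {
  "rows": [
    [5,[-0.02,0.05,0],[0,0,0]],
    [5,[-0.06,0.15,0],[0,0,0]],
    [5,[-0.1,0.25,0],[0,0,0]],
    [5,[-0.14,0.36,-0.02],[0,0,0]],
    [5,[-0.18,0.47,-0.08],[0,0,0]],
    [5,[-0.21,0.54,-0.18],[0,0,0]],
    [5,[-0.21,0.544,-0.28],[0,0,0]],
    [5,[-0.21,0.544,-0.38],[0,0,0]],
    [5,[-0.21,0.544,-0.48],[0,0,0]],
    [5,[-0.21,0.544,-0.56],[0,0,0]],
    [5,[-0.21,0.544,-0.62],[0,0,0]],
    [5,[-0.21,0.544,-0.65],[0,0,0]]
  ]
}}

```text
time: 6.4
tool_pos: [0.4391, 0.3361, 0.0168]
tool_rot: [-0.002, 0.222, 0.975, -0.002]
contact_force: [-0.3, -0.1, -3.1]
gripper_width: 0.285
grasp_force: 59.5
```

Call:
{"op": "arm_command", "data": {
  "rows": [
    [5,[0,0,-0.02],[0,0,0]],
    [5,[0,0,-0.04],[0,0,0]],
    [5,[0,0,-0.055],[0,0,0]],
    [5,[0,0,-0.062],[0,0,0]],
    [5,[0,0,-0.067],[0,0,0]],
    [5,[0,0,-0.067],[0,0,0]]
  ]
}}

```text
time: 6.9
tool_pos: [0.4406, 0.3388, 0.0009]
tool_rot: [0.0, 0.221, 0.975, 0.0]
contact_force: [0.3, -0.2, -2.4]
gripper_width: 0.284
grasp_force: 59.5
```

Call:
{"op": "arm_command", "data": {
  "rows": [
    [5,[0,0,-0.003],[0,0,0]],
    [5,[0,0,-0.005],[0,0,0]],
    [5,[0,0,-0.005],[0,0,0]]
  ]
}}

```text
time: 7.15
tool_pos: [0.4408, 0.3391, -0.0]
tool_rot: [0.001, 0.22, 0.975, 0.001]
contact_force: [-0.8, 0.0, 0.8]
gripper_width: 0.285
grasp_force: 59.8
```

The weight has come off, so the cover is resting on the mat. Releasing and rising.

Call:
{"op": "arm_command", "data": {
  "rows": [
    [60,[0,0,0],[0,0,0]],
    [60,[0,0,0],[0,0,0]],
    [60,[0,0,0],[0,0,0]],
    [60,[0,0,0],[0,0,0]],
    [60,[0,0,0.1],[0,0,0]],
    [60,[0,0,0.22],[0,0,0]],
    [60,[0,0,0.35],[0,0,0]],
    [60,[0,0,0.48],[0,0,0]],
    [60,[0,0,0.6],[0,0,0]],
    [60,[0,0,0.6],[0,0,0]]
  ]
}}

```text
time: 7.98
tool_pos: [0.4446, 0.3412, 0.1892]
tool_rot: [0.006, 0.221, 0.975, 0.005]
contact_force: [0.5, 1.1, 2.1]
gripper_width: 0.7
grasp_force: 0.0
```

Run:
```python
from h import *
s=monitor.state(); print(s['tool_pos'],s['gripper_width'],s['contact_force'])
for n in ('wrist','side'):
    f=grab(n); P=cloud(f)
    for z0,z1 in ((.055,.07),(.019,.03),(.002,.008)):
        m=(P[:,:,2]>z0)&(P[:,:,2]<z1)&(np.hypot(P[:,:,0]-.44,P[:,:,1]-.338)<.1); q=P[m]
        if len(q): print(n,z0,len(q),'mean',q.mean(0).round(4),'mid',((q.min(0)+q.max(0))/2).round(4),(q.max(0)-q.min(0)).round(3))
```

```text
[0.44458971 0.34117032 0.18915589] 0.6995837583094688 [0.47381292 1.09021398 2.05082225]
wrist 0.055 542 mean [0.4402 0.34   0.0626] mid [0.4409 0.3396 0.0602] [0.025 0.025 0.01 ]
wrist 0.019 14320 mean [0.4373 0.3411 0.0249] mid [0.4409 0.3396 0.026 ] [0.151 0.151 0.008]
wrist 0.002 4405 mean [0.4277 0.3561 0.0047] mid [0.4398 0.3377 0.0047] [0.198 0.198 0.005]
side 0.055 40 mean [0.4372 0.3392 0.0618] mid [0.4377 0.3409 0.0617] [0.028 0.028 0.013]
side 0.019 944 mean [0.435  0.336  0.0246] mid [0.438  0.3435 0.0245] [0.152 0.159 0.011]
side 0.002 364 mean [0.4187 0.3032 0.0047] mid [0.4401 0.3376 0.005 ] [0.199 0.197 0.006]
```

The cover lies flat on the mat at (0.441, 0.340), with its flange top at 0.025. Going to the copper flask.

Call:
{"op": "arm_command", "data": {
  "rows": [
    [85,[0.02,-0.1,0.05],[0,0,0]],
    [85,[0.07,-1,0.05],[0,0,0]],
    [85,[0.07,-1,0.05],[0,0,0]],
    [85,[0.07,-1,0.05],[0,0,0]],
    [85,[0.07,-1,0.05],[0,0,0]],
    [85,[0.07,-1,0.05],[0,0,0]],
    [85,[0.07,-1,0.05],[0,0,0]],
    [85,[0.07,-1,0.05],[0,0,0]]
  ]
}}

```text
time: 8.75
tool_pos: [0.4598, 0.035, 0.1914]
tool_rot: [-0.002, 0.222, 0.975, -0.001]
contact_force: [-0.0, 0.3, 0.1]
gripper_width: 0.997
grasp_force: 0.0
```

Call:
{"op": "arm_command", "data": {
  "rows": [
    [85,[0.08,-1,0.0],[0,0,0]],
    [85,[0.08,-1,0],[0,0,0]],
    [85,[0.08,-1,0],[0,0,0]],
    [85,[0.08,-1,0],[0,0,0]],
    [85,[0.08,-1,0],[0,0,0]],
    [85,[0.08,-1,0],[0,0,0]],
    [85,[0.08,-1,0],[0,0,0]],
    [85,[0.08,-1,0],[0,0,0]],
    [85,[0.08,-1,0],[0,0,0]],
    [85,[0.08,-1,0],[0,0,0]]
  ]
}}

```text
time: 9.58
tool_pos: [0.4843, -0.2606, 0.1917]
tool_rot: [-0.002, 0.221, 0.975, 0.001]
contact_force: [-0.6, 0.5, -0.0]
gripper_width: 0.995
grasp_force: 0.0
```

Run:
```python
from h import *
s=monitor.state(); print(s['time'],s['tool_pos'],s['tool_rot'],s['gripper_width'],s['contact_force'])
f=grab('wrist'); P=cloud(f); hsv=cv2.cvtColor(f['color'],cv2.COLOR_RGB2HSV)
c=np.array([.484,-.298])
R=np.hypot(P[:,:,0]-c[0],P[:,:,1]-c[1])
for z0,z1 in ((.115,.125),(.1,.113),(.085,.1),(.03,.05)):
    m=(P[:,:,2]>z0)&(P[:,:,2]<z1)&(R<.05); q=P[m]
    if len(q): print(z0,len(q),'mean',q.mean(0).round(4),'mid',((q.min(0)+q.max(0))/2).round(4),(q.max(0)-q.min(0)).round(3))
f['color']; cv2.imwrite('pics/w3.png',f['color'][:,:,::-1])
```

```text
9.5833 [ 0.48428165 -0.26064575  0.19171823] [-0.00176672  0.22103615  0.97526341  0.00109014] 0.9952311558333006 [-0.58795023  0.46029236 -0.02111521]
0.115 547 mean [ 0.4871 -0.2992  0.119 ] mid [ 0.4873 -0.2996  0.1182] [0.022 0.022 0.006]
0.1 114 mean [ 0.4815 -0.2935  0.1067] mid [ 0.4854 -0.2974  0.1065] [0.018 0.017 0.013]
0.085 113 mean [ 0.4818 -0.2931  0.093 ] mid [ 0.4853 -0.2973  0.0926] [0.018 0.018 0.015]
0.03 217 mean [ 0.4694 -0.28    0.0446] mid [ 0.4837 -0.2991  0.0406] [0.065 0.072 0.019]
```

View pics/w3.png

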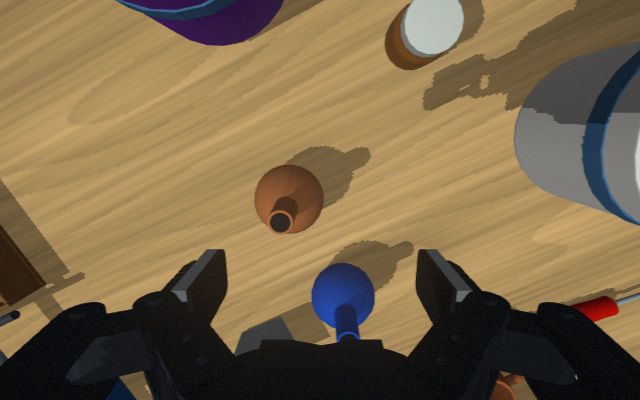

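The wrist view shows the copper neck mouth at (281,221), i.e. (0.487, -0.299) with its top at 0.118, and the blue decoy separate at (345,300). I'm aligning, going down with the real tips to about 86 mm, and gripping.

Call:
{"op": "arm_command", "data": {
  "rows": [
    [65,[0.004,-0.06,0],[0,0,0]],
    [65,[0.007,-0.124,0],[0,0,0]],
    [65,[0.007,-0.124,0],[0,0,0]],
    [65,[0.007,-0.124,-0.02],[0,0,0]],
    [65,[0.007,-0.124,-0.1],[0,0,0]],
    [65,[0.007,-0.124,-0.19],[0,0,0]],
    [65,[0.007,-0.124,-0.28],[0,0,0]],
    [65,[0.007,-0.124,-0.36],[0,0,0]],
    [65,[0.007,-0.124,-0.42],[0,0,0]],
    [65,[0.007,-0.124,-0.455],[0,0,0]],
    [65,[0.007,-0.124,-0.47],[0,0,0]],
    [65,[0.007,-0.124,-0.47],[0,0,0]]
  ]
}}

```text
time: 10.63
tool_pos: [0.4869, -0.2975, 0.0519]
tool_rot: [-0.001, 0.22, 0.975, 0.0]
contact_force: [0.4, -0.3, -0.6]
gripper_width: 0.757
grasp_force: 0.0
```

Call:
{"op": "arm_command", "data": {
  "rows": [
    [5,[0,0,0],[0,0,0]],
    [5,[0,0,0],[0,0,0]],
    [5,[0,0,0],[0,0,0]],
    [5,[0,0,0],[0,0,0]],
    [5,[0,0,0],[0,0,0]],
    [5,[0,0,0],[0,0,0]],
    [5,[0,0,0],[0,0,0]]
  ]
}}

```text
time: 11.22
tool_pos: [0.4882, -0.2996, 0.0546]
tool_rot: [0.001, 0.221, 0.975, -0.001]
contact_force: [-0.8, -1.6, 5.7]
gripper_width: 0.241
grasp_force: 59.2
```

The neck is gripped (59 N, about 21 mm). Lifting.

Call:
{"op": "arm_command", "data": {
  "rows": [
    [5,[0,0,0.01],[0,0,0]],
    [5,[0,0,0.04],[0,0,0]],
    [5,[0,0,0.09],[0,0,0]],
    [5,[0,0,0.16],[0,0,0]],
    [5,[0,0,0.24],[0,0,0]],
    [5,[0,0,0.32],[0,0,0]],
    [5,[0,0,0.4],[0,0,0]],
    [5,[0,0,0.48],[0,0,0]],
    [5,[0,0,0.55],[0,0,0]],
    [5,[0,0,0.6],[0,0,0]],
    [5,[0,0,0.63],[0,0,0]],
    [5,[0,0,0.64],[0,0,0]]
  ]
}}

```text
time: 12.22
tool_pos: [0.4877, -0.2988, 0.2467]
tool_rot: [0.001, 0.221, 0.975, -0.0]
contact_force: [-0.4, -0.5, -1.9]
gripper_width: 0.241
grasp_force: 58.8
```

Call:
{"op": "arm_command", "data": {
  "rows": [
    [5,[0.01,0.03,0],[0,0,0]],
    [5,[0.02,0.09,0],[0,0,0]],
    [5,[0.04,0.18,0],[0,0,0]],
    [5,[0.06,0.28,0],[0,0,0]],
    [5,[0.09,0.38,0],[0,0,0]],
    [5,[0.11,0.48,0],[0,0,0]],
    [5,[0.13,0.58,0],[0,0,0]],
    [5,[0.16,0.68,0],[0,0,0]],
    [5,[0.18,0.78,0],[0,0,0]],
    [5,[0.2,0.86,0],[0,0,0]],
    [5,[0.21,0.9,0],[0,0,0]],
    [5,[0.21,0.92,0],[0,0,0]]
  ]
}}

```text
time: 13.22
tool_pos: [0.5497, -0.0204, 0.243]
tool_rot: [-0.002, 0.219, 0.976, 0.0]
contact_force: [0.1, 0.5, -2.8]
gripper_width: 0.244
grasp_force: 59.0
```

Call:
{"op": "arm_command", "data": {
  "rows": [
    [5,[0.01,0.04,0],[0,0,0]],
    [5,[0.02,0.1,0],[0,0,0]],
    [5,[0.03,0.14,0],[0,0,0]],
    [5,[0.037,0.159,0],[0,0,0]],
    [5,[0.037,0.159,0],[0,0,0]],
    [5,[0.037,0.159,0],[0,0,0]],
    [5,[0.037,0.159,0],[0,0,0]]
  ]
}}

```text
time: 13.8
tool_pos: [0.5614, 0.0243, 0.2449]
tool_rot: [-0.0, 0.221, 0.975, -0.0]
contact_force: [0.5, 0.5, -2.3]
gripper_width: 0.242
grasp_force: 59.0
```

Run:
```python
from h import *
s=monitor.state(); print(s['time'],s['tool_pos'],s['tool_rot'],s['grasp_force'],s['contact_force'])
g=grab('side'); t=grab('top'); w=grab('wrist')
for n,f in (('side',g),('top',t),('wrist',w)):
    P=cloud(f); hsv=cv2.cvtColor(f['color'],cv2.COLOR_RGB2HSV)
    m=(P[:,:,2]>.17)&(P[:,:,2]<.32)&(np.hypot(P[:,:,0]-.561,P[:,:,1]-.0245)<.06)&(hsv[:,:,1]>90)&(hsv[:,:,0]>3)&(hsv[:,:,0]<20)&(hsv[:,:,2]>40)
    q=P[m]
    if len(q): print(n,len(q),'mid',((q.min(0)+q.max(0))/2).round(4),q.min(0).round(4),q.max(0).round(4))
cv2.imwrite('pics/carry.png',np.hstack([cv2.resize(g['color'][80:260,240:440],(400,360)),cv2.resize(w['color'],(400,250))[:, :].repeat(1,0) if 0 else cv2.copyMakeBorder(cv2.resize(w['color'],(400,250)),0,110,0,0,cv2.BORDER_CONSTANT)])[:,:,::-1])
```

```text
13.8 [0.5613803  0.024341   0.24485108] [-4.56093502e-05  2.20940352e-01  9.75287284e-01 -2.69681958e-04] 59.027679052669555 [ 0.4869838   0.45066014 -2.32528749]
side 514 mid [0.5562 0.021  0.2532] [ 0.5213 -0.0118  0.1922] [0.5912 0.0538 0.3143]
top 187 mid [0.5613 0.0234 0.2752] [ 0.5449 -0.0112  0.2382] [0.5778 0.058  0.3122]
wrist 9612 mid [0.5553 0.0251 0.275 ] [ 0.5244 -0.0101  0.2301] [0.5862 0.0602 0.32  ]
```

View pics/carry.png

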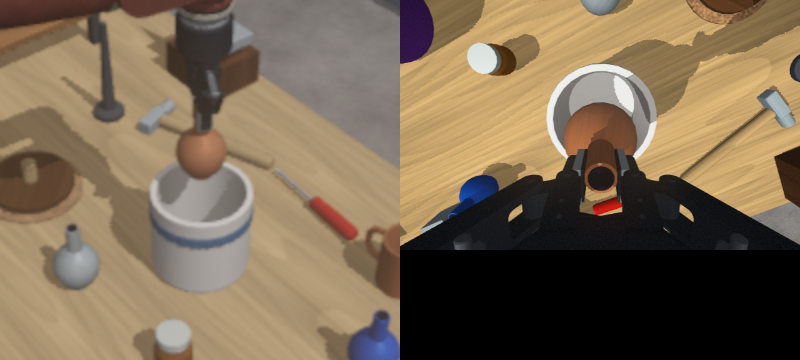

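The flask hangs upright over the crock's centre, with its foot at z≈0.192 (side crop about 202,155). Lowering it, slowly at the end.

Call:
{"op": "arm_command", "data": {
  "rows": [
    [5,[0,0,-0.02],[0,0,0]],
    [5,[0,0,-0.07],[0,0,0]],
    [5,[0,0,-0.13],[0,0,0]],
    [5,[0,0,-0.19],[0,0,0]],
    [5,[0,0,-0.25],[0,0,0]],
    [5,[0,0,-0.31],[0,0,0]],
    [5,[0,0,-0.37],[0,0,0]],
    [5,[0,0,-0.43],[0,0,0]],
    [5,[0,0,-0.49],[0,0,0]],
    [5,[0,0,-0.53],[0,0,0]],
    [5,[0,0,-0.55],[0,0,0]],
    [5,[0,0,-0.56],[0,0,0]]
  ]
}}

```text
time: 14.95
tool_pos: [0.5607, 0.025, 0.0756]
tool_rot: [-0.001, 0.221, 0.975, -0.0]
contact_force: [0.4, 0.2, -2.2]
gripper_width: 0.245
grasp_force: 59.0
```

Call:
{"op": "arm_command", "data": {
  "rows": [
    [5,[0,0,-0.007],[0,0,0]],
    [5,[0,0,-0.014],[0,0,0]],
    [5,[0,0,-0.021],[0,0,0]],
    [5,[0,0,-0.028],[0,0,0]],
    [5,[0,0,-0.033],[0,0,0]],
    [5,[0,0,-0.033],[0,0,0]]
  ]
}}

```text
time: 15.45
tool_pos: [0.5614, 0.0251, 0.0669]
tool_rot: [-0.0, 0.221, 0.975, -0.0]
contact_force: [-0.0, 0.5, -2.9]
gripper_width: 0.243
grasp_force: 59.0
```

Call:
{"op": "arm_command", "data": {
  "rows": [
    [5,[0,0,-0.003],[0,0,0]],
    [5,[0,0,-0.006],[0,0,0]],
    [5,[0,0,-0.006],[0,0,0]]
  ]
}}

```text
time: 15.7
tool_pos: [0.562, 0.0249, 0.0666]
tool_rot: [0.001, 0.221, 0.975, -0.0]
contact_force: [-2.7, -0.1, 4.8]
gripper_width: 0.242
grasp_force: 59.8
```

Contact at +5 N, so the foot is on the floor. I'm opening a little (the fingers stay inside the bore) and rising straight up.

Call:
{"op": "arm_command", "data": {
  "rows": [
    [35,[0,0,0.001],[0,0,0]],
    [48,[0,0,0.001],[0,0,0]],
    [48,[0,0,0.001],[0,0,0]],
    [48,[0,0,0.001],[0,0,0]],
    [48,[0,0,0.02],[0,0,0]],
    [48,[0,0,0.08],[0,0,0]],
    [48,[0,0,0.16],[0,0,0]],
    [48,[0,0,0.26],[0,0,0]],
    [48,[0,0,0.36],[0,0,0]],
    [48,[0,0,0.46],[0,0,0]],
    [48,[0,0,0.5],[0,0,0]],
    [48,[0,0,0.5],[0,0,0]]
  ]
}}

```text
time: 16.7
tool_pos: [0.5637, 0.0249, 0.2199]
tool_rot: [0.004, 0.221, 0.975, 0.001]
contact_force: [0.4, 0.1, -0.4]
gripper_width: 0.562
grasp_force: 0.0
```

Run:
```python
from h import *
s=monitor.state(); print(s['time'],s['tool_pos'],s['gripper_width'],s['contact_force'])
f=grab('wrist'); P=cloud(f); R=np.hypot(P[:,:,0]-.561,P[:,:,1]-.0245)
hsv=cv2.cvtColor(f['color'],cv2.COLOR_RGB2HSV)
for z0,z1 in ((.122,.137),(.1,.121),(.03,.08)):
    m=(P[:,:,2]>z0)&(P[:,:,2]<z1)&(R<.05)&(hsv[:,:,1]>90); q=P[m]
    if len(q): print(z0,len(q),'med',np.median(q,0).round(4),'mid',((q.min(0)+q.max(0))/2).round(4),(q.max(0)-q.min(0)).round(3))
```

```text
16.7 [0.56374232 0.02487859 0.21994016] 0.5618748104176977 [ 0.38212767  0.08732013 -0.38835673]
0.122 278 med [0.5601 0.0264 0.1308] mid [0.5615 0.0246 0.1275] [0.021 0.022 0.011]
0.1 104 med [0.5524 0.0294 0.1106] mid [0.5572 0.0261 0.1103] [0.013 0.019 0.021]
0.03 1874 med [0.5476 0.0305 0.0742] mid [0.5596 0.025  0.0655] [0.069 0.069 0.029]
```

The flask stands upright and centred: neck at (0.561, 0.025), top at 0.131. Back to the cover.

Call:
{"op": "arm_command", "data": {
  "rows": [
    [60,[-0.04,0.12,0],[0,0,0]],
    [60,[-0.38,0.98,0],[0,0,0]],
    [60,[-0.38,0.98,0],[0,0,0]],
    [60,[-0.38,0.98,0],[0,0,0]],
    [60,[-0.38,0.98,0],[0,0,0]],
    [60,[-0.38,0.98,0],[0,0,0]],
    [60,[-0.38,0.98,0],[0,0,0]],
    [60,[-0.38,0.98,0],[0,0,0]],
    [60,[-0.38,0.98,0],[0,0,0]],
    [60,[-0.38,0.98,0],[0,0,0]]
  ]
}}

```text
time: 17.58
tool_pos: [0.4454, 0.3195, 0.2119]
tool_rot: [-0.002, 0.219, 0.976, -0.002]
contact_force: [-0.0, -0.5, -0.0]
gripper_width: 0.701
grasp_force: 0.0
```

Call:
{"op": "arm_command", "data": {
  "rows": [
    [60,[-0.024,0.065,0],[0,0,0]],
    [60,[-0.024,0.065,0],[0,0,0]],
    [60,[-0.024,0.065,-0.1],[0,0,0]],
    [60,[-0.024,0.065,-0.2],[0,0,0]],
    [60,[-0.024,0.065,-0.3],[0,0,0]],
    [60,[-0.024,0.065,-0.4],[0,0,0]],
    [60,[-0.024,0.065,-0.5],[0,0,0]],
    [60,[-0.024,0.065,-0.59],[0,0,0]],
    [60,[-0.024,0.065,-0.66],[0,0,0]],
    [60,[-0.024,0.065,-0.7],[0,0,0]],
    [60,[-0.024,0.065,-0.717],[0,0,0]],
    [60,[-0.024,0.065,-0.717],[0,0,0]]
  ]
}}

```text
time: 18.58
tool_pos: [0.4396, 0.3372, -0.0014]
tool_rot: [-0.001, 0.221, 0.975, -0.001]
contact_force: [-1.7, 0.4, 0.7]
gripper_width: 0.701
grasp_force: 0.0
```

Call:
{"op": "arm_command", "data": {
  "rows": [
    [5,[0,0,0],[0,0,0]],
    [5,[0,0,0],[0,0,0]],
    [5,[0,0,0],[0,0,0]],
    [5,[0,0,0],[0,0,0]],
    [5,[0,0,0],[0,0,0]],
    [5,[0,0,0],[0,0,0]],
    [5,[0,0,0],[0,0,0]]
  ]
}}

```text
time: 19.17
tool_pos: [0.4417, 0.3393, 0.0023]
tool_rot: [0.001, 0.22, 0.975, 0.001]
contact_force: [-0.6, -1.3, 7.0]
gripper_width: 0.287
grasp_force: 59.4
```

The cover is gripped again. Lifting it and carrying it back.

Call:
{"op": "arm_command", "data": {
  "rows": [
    [5,[0,0,0.02],[0,0,0]],
    [5,[0,0,0.06],[0,0,0]],
    [5,[0,0,0.13],[0,0,0]],
    [5,[0,0,0.21],[0,0,0]],
    [5,[0,0,0.3],[0,0,0]],
    [5,[0,0,0.39],[0,0,0]],
    [5,[0,0,0.48],[0,0,0]],
    [5,[0,0,0.57],[0,0,0]],
    [5,[0,0,0.65],[0,0,0]],
    [5,[0,0,0.7],[0,0,0]],
    [5,[0,0,0.721],[0,0,0]],
    [5,[0,0,0.721],[0,0,0]]
  ]
}}

```text
time: 20.17
tool_pos: [0.4408, 0.3391, 0.2188]
tool_rot: [0.001, 0.22, 0.975, 0.001]
contact_force: [-0.2, 0.6, -2.6]
gripper_width: 0.281
grasp_force: 59.3
```

Call:
{"op": "arm_command", "data": {
  "rows": [
    [5,[0.01,-0.04,0],[0,0,0]],
    [5,[0.04,-0.1,0],[0,0,0]],
    [5,[0.08,-0.2,0],[0,0,0]],
    [5,[0.12,-0.3,0],[0,0,0]],
    [5,[0.16,-0.4,0],[0,0,0]],
    [5,[0.2,-0.5,0],[0,0,0]],
    [5,[0.24,-0.6,0],[0,0,0]],
    [5,[0.28,-0.7,0],[0,0,0]],
    [5,[0.32,-0.8,0],[0,0,0]],
    [5,[0.35,-0.88,0],[0,0,0]],
    [5,[0.37,-0.94,0],[0,0,0]],
    [5,[0.38,-0.97,0],[0,0,0]]
  ]
}}

```text
time: 21.17
tool_pos: [0.5534, 0.0447, 0.2139]
tool_rot: [-0.002, 0.222, 0.975, -0.001]
contact_force: [-0.3, 0.5, -2.2]
gripper_width: 0.285
grasp_force: 59.3
```

Call:
{"op": "arm_command", "data": {
  "rows": [
    [5,[0.01,-0.03,0],[0,0,0]],
    [5,[0.02,-0.06,0],[0,0,0]],
    [5,[0.027,-0.074,0],[0,0,0]],
    [5,[0.027,-0.074,0],[0,0,0]],
    [5,[0.027,-0.074,-0.04],[0,0,0]],
    [5,[0.027,-0.074,-0.08],[0,0,0]],
    [5,[0.027,-0.074,-0.11],[0,0,0]],
    [5,[0.027,-0.074,-0.13],[0,0,0]],
    [5,[0.027,-0.074,-0.13],[0,0,0]],
    [5,[0.027,-0.074,-0.13],[0,0,0]]
  ]
}}

```text
time: 22.0
tool_pos: [0.5617, 0.0257, 0.1764]
tool_rot: [-0.001, 0.22, 0.975, -0.0]
contact_force: [0.4, 0.1, -2.7]
gripper_width: 0.282
grasp_force: 59.3
```

Run:
```python
from h import *
s=monitor.state(); print(s['time'],s['tool_pos'],s['tool_rot'],s['grasp_force'],s['contact_force'])
for n in ('wrist','side'):
    f=grab(n); P=cloud(f); R=np.hypot(P[:,:,0]-.561,P[:,:,1]-.0245)
    hsv=cv2.cvtColor(f['color'],cv2.COLOR_RGB2HSV)
    m=(P[:,:,2]>.194)&(P[:,:,2]<.208)&(R<.09)&(hsv[:,:,1]>80); q=P[m]
    print(n,len(q),q.mean(0).round(4),'mid',((q.min(0)+q.max(0))/2).round(4),(q.max(0)-q.min(0)).round(3))
    A=np.c_[q[:,:2],np.ones(len(q))]; print('plane slope',np.linalg.lstsq(A,q[:,2],rcond=None)[0])
```

```text
22.0 [0.56174856 0.02567727 0.17642387] [-8.20714051e-04  2.20377696e-01  9.75414264e-01 -1.00957345e-04] 59.33466120623052 [ 0.44387784  0.13240271 -2.73808928]
wrist 43953 [0.5403 0.0364 0.1991] mid [0.5549 0.0265 0.2021] [0.138 0.15  0.012]
plane slope [-2.63391733e-03 -4.14632710e-05  2.00485528e-01]
side 1209 [0.5506 0.0198 0.1995] mid [0.5602 0.0282 0.201 ] [0.154 0.155 0.014]
plane slope [-0.00181582  0.00203329  0.20045853]
```

The cover is level and centred within about 2 mm; its flange top is at 0.1993 and has to reach 0.160. Lowering.

Call:
{"op": "arm_command", "data": {
  "rows": [
    [5,[0,0,-0.03],[0,0,0]],
    [5,[0,0,-0.06],[0,0,0]],
    [5,[0,0,-0.085],[0,0,0]],
    [5,[0,0,-0.105],[0,0,0]],
    [5,[0,0,-0.115],[0,0,0]],
    [5,[0,0,-0.122],[0,0,0]],
    [5,[0,0,-0.127],[0,0,0]],
    [5,[0,0,-0.13],[0,0,0]],
    [5,[0,0,-0.13],[0,0,0]]
  ]
}}

```text
time: 22.85
tool_pos: [0.5625, 0.0254, 0.1386]
tool_rot: [0.0, 0.221, 0.975, 0.0]
contact_force: [-1.6, -0.8, -2.4]
gripper_width: 0.28
grasp_force: 59.4
```

Call:
{"op": "arm_command", "data": {
  "rows": [
    [5,[0,0,-0.003],[0,0,0]],
    [5,[0,0,-0.006],[0,0,0]],
    [5,[0,0,-0.006],[0,0,0]]
  ]
}}

```text
time: 23.1
tool_pos: [0.5627, 0.0254, 0.1383]
tool_rot: [0.001, 0.221, 0.975, 0.0]
contact_force: [-3.8, -0.0, 4.4]
gripper_width: 0.281
grasp_force: 60.1
```

The cover is seated on the rim. Releasing, rising and checking.

Call:
{"op": "arm_command", "data": {
  "rows": [
    [60,[0,0,0],[0,0,0]],
    [60,[0,0,0],[0,0,0]],
    [60,[0,0,0],[0,0,0]],
    [60,[0,0,0],[0,0,0]],
    [60,[0,0,0.08],[0,0,0]],
    [60,[0,0,0.18],[0,0,0]],
    [60,[0,0,0.28],[0,0,0]],
    [60,[0,0,0.38],[0,0,0]],
    [60,[0,0,0.45],[0,0,0]],
    [60,[0,0,0.45],[0,0,0]],
    [60,[0,0,0.45],[0,0,0]]
  ]
}}

```text
time: 24.02
tool_pos: [0.5632, 0.0253, 0.2733]
tool_rot: [0.002, 0.221, 0.975, 0.0]
contact_force: [0.2, 0.2, -0.9]
gripper_width: 0.702
grasp_force: 0.0
```

Run:
```python
from h import *
s=monitor.state(); print(s['time'],s['tool_pos'],s['gripper_width'],s['contact_force'])
for n in ('wrist','side'):
    f=grab(n); P=cloud(f); R=np.hypot(P[:,:,0]-.561,P[:,:,1]-.0245)
    hsv=cv2.cvtColor(f['color'],cv2.COLOR_RGB2HSV)
    m=(P[:,:,2]>.154)&(P[:,:,2]<.167)&(R<.085)&(hsv[:,:,1]>80); q=P[m]
    print(n,len(q),q.mean(0).round(4),'mid',((q.min(0)+q.max(0))/2).round(4),(q.max(0)-q.min(0)).round(3),'slope',np.linalg.lstsq(np.c_[q[:,:2],np.ones(len(q))],q[:,2],rcond=None)[0].round(4))
g=f
cv2.imwrite('pics/end.png',cv2.resize(g['color'][60:330,160:520],(720,540))[:,:,::-1])
```

```text
24.0167 [0.56319071 0.02528423 0.27326751] 0.7017025090142565 [ 0.17859397  0.23889174 -0.85475837]
wrist 19268 [0.5583 0.028  0.1609] mid [0.5624 0.026  0.1624] [0.151 0.151 0.009] slope [-0.     -0.001   0.1609]
side 1311 [0.5555 0.0224 0.1604] mid [0.5585 0.0289 0.1603] [0.15  0.156 0.013] slope [0.0014 0.006  0.1595]
```

View pics/end.png

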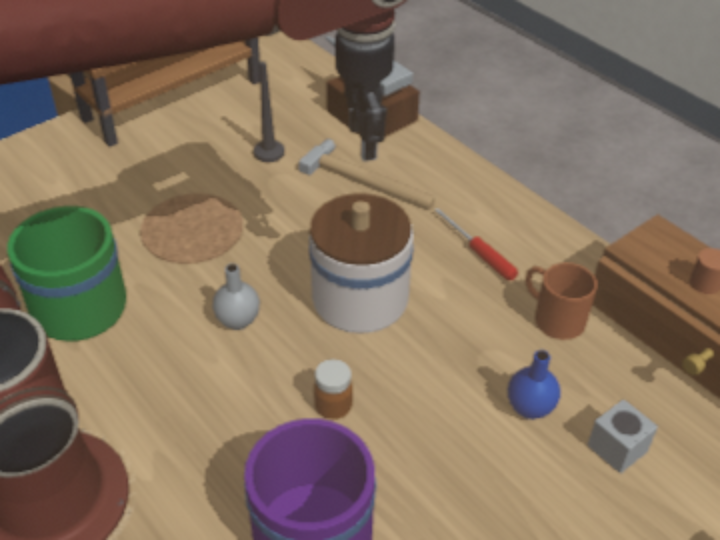

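The cover sits level and centred on the crock (about 360,230), with its flange top at 0.160. The gripper is clear, and the other things stand where they were.

```bash
python3 -c "
from h import *
print(manip.job_done())"
```

```text
the job is handed in; nothing more can be done
None
```

The copper flask stands upright on the crock's floor with the cover fitted back level and centred, the other things look unmoved, and the job was handed in at about 24 s (no verdict was returned).

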